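# Clamp the inspection camera mast and hold it extended

## Robot

A 6-joint arm with a two-finger parallel gripper is mounted at the origin on the work surface. World frame = base frame: x ahead of the robot, y to its left, z up, the work surface at z = 0. Lengths are in m, angles in rad, forces in N, time in s.
With the tool pointing down it reaches from about 0.375 to 0.975 m from the base axis. Payload 3.8 kg.
Tool frame: the origin (TCP) lies midway between the tips of the shut fingers; the grasp point (between the pads) lies 19 mm behind it; z points along the fingers, y is the line along which they close (so a half turn about z gives the same grasp; the last joint's range is limited). The gripper opens to 85 mm and grips with 20 to 120 N. Pads are 22 mm wide; open, the fingers measure 114 mm over their backs; the gripper's body (76 mm by 85 mm) begins 54 mm behind the grasp point. The pads swing forward as they close: fully open they stand 13 mm farther back than shut.
Start: joints at [-1.236, 0.264, 1.604, -0, 1.274, -0.037], TCP at [0.245, -0.629, 0.231] pointing down, gripper open.
Joint ranges: [-2.63, 2.63], [-0.94, 2.18], [0.31, 2.57], [-1.31, 4.45], [0, 2.66], [-2.55, 2.55]. Speed limits (rad/s): [2.57, 2.57, 3.14, 3.14, 3.14, 3.14].

## Interface

Orientations are given as a rotation vector (axis times angle).
In Python, from workcell import status, read_camera, workorder, masks_of gives the robot as it stands.
- The arm moves only by the tool drive_tool, never from a script. Its argument "rows" is a list of rows, each a list of 7 numbers: the turn, a rotation vector about the tool's x, y, z in degrees, then the shift along the tool's x, y, z in m, then the opening, from 0 (shut) to 1 (fully open). In form: [[ax, ay, az, tx, ty, tz, claw], ...]. A call has 1 to 8 rows; each row shifts and turns the commanded pose from where the row before left it, along the tool's axes as they then stand; what a row does not reach is not made up. A row lasts 1/12 s, in which the tool goes at most 41.7 mm and 7.16 degrees, less where a joint would pass 70% of its speed; a pose out of reach is approached as far as the arm can. A call is refused whole if a number of a shift passes 0.0417 or a number of a turn 7.16, either way. A call with a gripper value outside its range is refused whole. The fingers move at their own pace and stop on an object; "force" is the grip in N (left out, the last holds). Time passes only in rows, so rows that do not move let the fingers close. It gives the time, the measured TCP pose, the force, the opening and the grip force at its end, in the units of the state.
- status.read_state(): the state, without advancing time (a new reading comes with each control period).
- read_camera(name): name is "scene" or "top" or "wrist"; returns a dict with "color" (384x512x3 uint8, red, green, blue), "intrinsics" (3x3 intrinsics, pixels), "world_from_camera" (4x4, takes a point from camera to world coordinates); the wrist camera has in their place "mount" (4x4, takes a point from camera to tool coordinates, whose origin is the TCP and whose axes are the flange's). Camera axes: x right, y up, looking along -z (the intrinsics and any distortion apply to the point x, -y, -z); pixel columns grow to the right and rows downward; lengths in m; the calibration is good to about 2 mm. A picture is of the moment at which its call begins: read the wrist's pose just before it. There is no depth.
- workorder.finish_job(): hands the job in; it is judged then, once.
Trained networks look in a picture, given as the dict that the camera call returned (one of the last four; its "shot" number tells which), for a name from the list of things; names that differ only in an ending like _2 or _b are one class to them, and where a whole thing is asked for, a point or a joint stands for the part that bears it (a point fixed in the world has none). Each returns a list of dicts, best first, with "score" (0 to 1); they miss things now and then, are a little off and sometimes report something else, mostly with a low value. They report only what shows in the picture. A call takes as long as a camera call. They do not tell look-alikes from the thing itself.
- masks_of(picture, name): "mask" (384x512 bool, what is visible of it) and "bbox" ([left, top, right, bottom] in pixels, round what is visible of it).
The state is a dict: "time": time; "q": joint angles; "joint_vel": joint speeds; "joint_torque": joint torques, N m; "tool_pos": TCP position; "tcp_rot": TCP orientation; "wrist_force": force on the tool from outside, world axes, zero at the start; "torque": the same for the moment, N m; "width": opening from 0.0 (shut) to 1.0 (fully open); "grip_force": force on a finger pad.
Only numpy, scipy, OpenCV 4.12 (cv2) and the standard library are available. Lean on these libraries where they do the work, as an engineer would, in place of code of your own. Each camera call takes 0.05 s, during which the arm holds its last target. There are 200 camera calls.

## Task

Get the small inspection camera up to viewing height: first swing the hinged half of the steel clamp fully shut round the foot of the mast, so that the two halves meet edge to edge, and let go of it. Then grip the camera head so that its side button is squeezed in, pull it straight up past the first stop to the second stop, where both telescoping sections are fully out, and finish while still holding it there with the button squeezed; the foot stays down in its socket, and the flange, caliper and spray can are left alone.

Things in the scene. Friction and masses are not known exactly. Their poses are not given: they have to be found in the camera images.
- stand: Fixed aluminium base plate (x -53 to 77, y -60 to 60 mm, 10 mm thick) carrying a steel split clamp and the mast. Origin: on the bench surface, on the mast's vertical axis. z up; +x: the way the camera lens looks, side of the fixed clamp half; +y: side of the clamp hinge and of the head's button; the clamp's handle points to -y when shut.
- clamp (a joint): Angle of the hinged (-x) clamp half about its vertical hinge, rad: 0 shut, the two halves' lugs meeting edge to edge (rigid stop); grows to 1.4 as the handle swings out to -x. Starts at 0.5 to 1.1. Stiff hinge (about 1 N at the pin): stays where left. Halves stand 10 to 40 mm above the bench, 64 mm wide; shut, they lock over the mast's foot.
- clamp_pin (a point): Upright black round pin, 16 mm diameter, on the end of the clamp's flat handle bar, to be taken or pushed. The point is on its axis, 50 mm above the bench; the pin's top is at 72 mm, the bar's top at 26 mm. Shut, it is at x -6, y -105 mm in the stand's frame, 145 mm from the hinge axis.
- clamp_hinge (a point): On the clamp's vertical hinge axis, 25 mm above the bench, at x 0, y +40 mm in the stand's frame. Seen from above, opening turns the handle clockwise (from -y towards -x); closing is counter-clockwise.
- mast (a joint): Height, m, by which the mast's foot has been lifted out of its socket: 0 seated, up to 0.02. With the clamp open nothing but its weight keeps it down; with the clamp shut it can rise only 2 mm.
- head: Camera head on top of the mast: black block 36 (x) x 44 (y) x 40 (z) mm, a grey camera barrel of 30 mm diameter reaching 44 mm from the axis on +x. Origin: centre of its underside, 132 mm above the bench when the mast is in (block top 172 mm). Axes as the stand's. The mast below is 28 mm square or less. Weight lifted: 2 to 3 N, no spring.
- head_grip (a point): Centre of the head block, 20 mm above its underside, level with the button's centre: grip here from above, the fingers closing along the head's y axis, one on the button and one on the other side face. Width over block and free button 50 mm.
- button (a joint): Travel of the telescope button, m: 0 out, 0.005 fully in. Grey, 22 mm wide, 26 mm tall, 6 mm proud of the head's +y face, pressed towards -y; fully in takes about 6 N; springs out when let go. Out, it locks the head in its lowest position (about 1 mm of play); it must be in by more than 4 mm for the head to rise.
- inner (a joint): How far the inner (upper) section with the head is drawn out of the outer one, m: 0 in, 0.06 out. It moves first, at about 3 N of pull; 0.06 is the first stop. Not held, it sinks back.
- outer (a joint): How far the outer section is drawn out of the mast barrel, m: 0 in, 0.06 out. It follows after the first stop when pulled harder (5 to 6 N in all); 0.06, with inner also at 0.06 (head 120 mm above its start), is the second stop, a rigid end. Not held, it sinks back.
- flange: Bystander: loose turned steel flange, 140 mm diameter, 26 mm tall, lying on the bench. Origin: centre of its underside.
- caliper: Bystander: loose steel caliper, about 170 mm long along its x, 18 mm tall or less, lying on the bench. Origin: about the middle of its beam, on the bench.
- spray: Bystander: loose spray can, 56 mm diameter, 170 mm tall, standing on the bench. Origin: centre of its underside.
Not all that is in view belongs to the job. There is more than one size of the stand; the job needs the smaller.

How it is judged:
On the way, in this order (a step that is already met when the one before it is completed fails the run):
1. the clamp is shut, halves edge to edge, with the mast still in and the pin let go (value of joint clamp below 0.04 rad and value of joint inner below 0.01 m and contact force between the fingers and stand below 0.1 N), for 0.2 s.
2. the button is squeezed in with the head still in its lowest position (value of joint button above 0.004 m and value of joint each of inner, outer below 0.012 m), for 0.1 s.
3. the head has been pulled up to the first stop (value of joint inner above 0.055 m and value of joint button above 0.0035 m).
At the end, for the whole second after the job is handed in: Both sections are within 4 mm of fully out and at rest, the fingers hold the head with its button squeezed in by at least 3.5 of 5 mm, the clamp is shut to within 0.05 rad, the mast's foot is seated to within 5 mm and the spray can stands upright (value of joint each of inner, outer above 0.056 m and value of joint button above 0.0035 m and contact force between the fingers and head above 3 N and velocity of joint outer between -0.02 and 0.02 m/s and velocity of joint inner between -0.02 and 0.02 m/s and value of joint clamp below 0.05 rad and value of joint mast below 0.005 m and angle between spray's own z axis and vertical below 0.2 rad); the arm keeps its last pose, push and grip.
It fails at once if the flange, caliper or spray can is moved by more than 30 mm (distance of any of flange, caliper, spray from where it was at the start of the episode above 0.03 m).
It fails at once if the mast's foot is lifted out of its socket (value of joint mast above 0.008 m).
It also fails if it takes over 46 s, if anything falls off the work surface, if the arm or the gripper's body presses on something with over 40 N, if the wrist force passes 120 N, or if a joint passes its speed limit or range.

## Working session

There is one attempt and no reset: what is moved stays moved. The work goes in short steps, Python scripts to look and compute and a tool call to move; the robot and the scene stay as the last step left them, time stands still between calls to the robot, and variables do not carry over. Pictures are saved under pics/ and viewed, at most 10 in all, crops included, and the job is handed in when it is done.

Besides the shell and the picture viewer there is one more tool, called after "Request:" as name(argument=value, ...), one argument or row to a line, values as JSON. drive_tool: Moves the arm, as the interface text tells. Its arguments: {"type":"object","properties":{"rows":{"type":"array"},"force":{"type":"number"}},"required":["rows"]}

```bash
mkdir -p pics; ls
python3 - <<'E'
from workcell import status, read_camera, workorder, masks_of
import cv2, numpy as np
print(status.read_state())
ims=[]
for c in ["scene","top"]:
    p=read_camera(c); ims.append(p["color"]); print(c,p["intrinsics"].tolist(),np.round(p["world_from_camera"],4).tolist(),[k for k in p])
    for n in ["stand","clamp","clamp_pin","head","button","flange","caliper","spray"]:
        for r in masks_of(p,n)[:3]: 
            ys,xs=np.nonzero(r["mask"]); print(n,round(r["score"],2),r["bbox"],len(xs),xs.mean().round(1) if len(xs) else 0,ys.mean().round(1) if len(xs) else 0)
    cv2.imwrite(f"pics/{c}0.png",cv2.resize(p["color"][:,:,::-1],(796,597),interpolation=cv2.INTER_CUBIC))
E
```

```text
pics
{'time': 0.0, 'q': array([-1.23591331e+00,  2.64750900e-01,  1.60539194e+00, -9.16531641e-06,
        1.27371495e+00, -3.69067353e-02]), 'joint_vel': array([-1.62405676e-04, -2.97925654e-05, -1.68159350e-03, -1.61464808e-03,
       -1.39602794e-04, -2.16753500e-03]), 'joint_torque': array([ 2.13362917e-03, -5.15106869e+01, -3.67313147e+01,  2.50370067e-04,
        1.28981398e-02, -1.70534486e-05]), 'tool_pos': array([ 0.2449624 , -0.62818203,  0.22995387]), 'tcp_rot': array([-3.08526593e+00, -5.80238574e-01,  5.41375050e-04]), 'wrist_force': array([-0.08616543,  0.01402759,  0.19618665]), 'torque': array([-0.00412268, -0.07001053, -0.08399153]), 'grip_force': 0.0, 'width': 1.0030064550639546}
scene [[358.9294199917967, 0.0, 256.9373240069283], [0.0, 358.9294199917967, 194.67368964297015], [0.0, 0.0, 1.0]] [[0.5545, -0.466, 0.6895, 1.3073], [0.8321, 0.2968, -0.4686, -0.5161], [0.0137, 0.8335, 0.5524, 0.7337], [0.0, 0.0, 0.0, 1.0]] ['color', 'intrinsics', 'world_from_camera', 'shot']
stand 0.95 [236.1, 177.6, 299.4, 244.7] 1794 269.6 214.7
stand 0.57 [115.8, 156.2, 192.3, 243.3] 2
[... 861 characters left out ...]
camera', 'shot']
stand 0.96 [308.7, 214.1, 394.6, 281.4] 2842 341.1 248.5
stand 0.92 [229.6, 156.1, 268.7, 218.5] 1664 247.9 179.2
clamp 0.76 [229.8, 184.4, 268.0, 216.6] 228 245.8 198.3
clamp 0.71 [333.6, 238.8, 393.8, 271.0] 266 359.2 252.7
clamp_pin 0.83 [329.7, 239.5, 394.4, 269.9] 318 361.3 251.8
clamp_pin 0.74 [231.4, 181.6, 269.0, 215.7] 305 245.7 198.6
head 0.89 [339.3, 234.5, 364.0, 264.5] 632 350.0 249.7
head 0.36 [238.1, 156.8, 255.9, 179.9] 323 245.0 169.3
flange 0.9 [353.7, 147.2, 398.3, 187.6] 1520 377.1 164.8
caliper 0.58 [139.0, 192.9, 169.0, 243.9] 439 149.0 227.2
spray 0.67 [139.6, 117.0, 169.6, 150.3] 538 154.4 131.9
spray 0.57 [355.2, 146.5, 397.9, 187.7] 1484 377.2 164.9
```

View pics/top0.png

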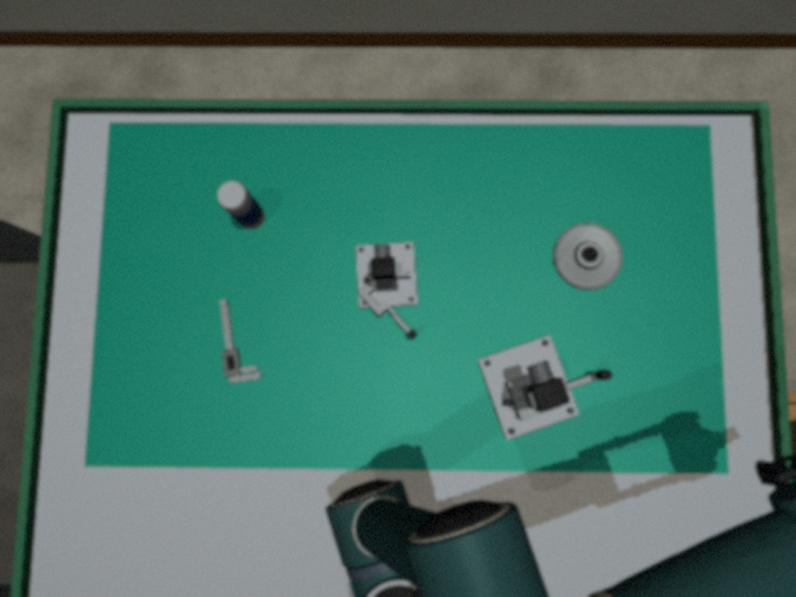

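View pics/scene0.png

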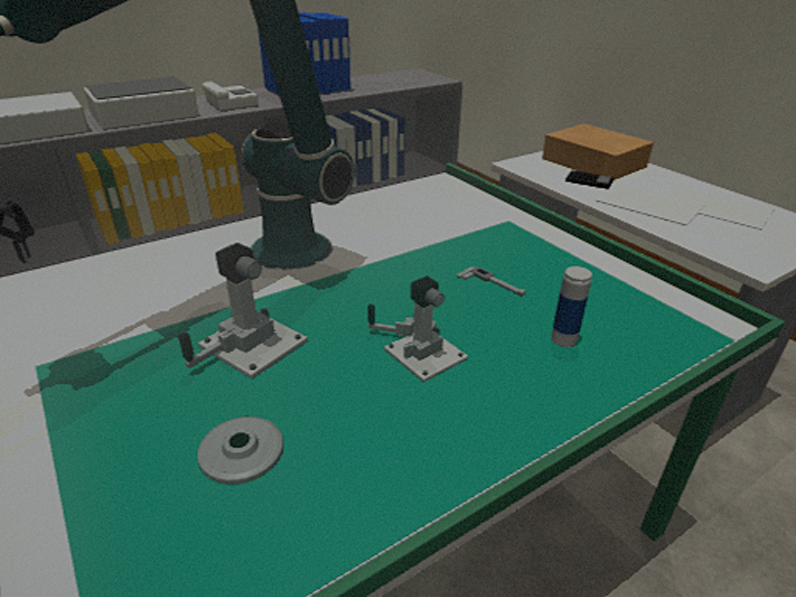

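The top view shows the smaller stand at about (386,275) of the enlarged picture, its pin at (411,334) and lens pointing up in the image (+x). The larger look-alike is at (530,388). The spray can (240,205), caliper (235,345) and flange (588,256) are all clear of it.

```bash
cat > h.py <<'E'
import numpy as np, cv2
from scipy.spatial.transform import Rotation as R
from workcell import status, read_camera, workorder, masks_of
def cam_pose(p,s=None):
    if "mount" in p:
        T=np.eye(4);T[:3,:3]=R.from_rotvec(s["tcp_rot"]).as_matrix();T[:3,3]=s["tool_pos"]; return T@p["mount"]
    return p["world_from_camera"]
def ray(p,T,u,v,z):
    K=p["intrinsics"];d=np.array([(u-K[0,2])/K[0,0],-(v-K[1,2])/K[1,1],-1]);d=T[:3,:3]@d
    return T[:3,3]+d*(z-T[2,3])/d[2]
def proj(p,T,X):
    c=(np.atleast_2d(X)-T[:3,3])@T[:3,:3];K=p["intrinsics"]
    return np.c_[K[0,2]-K[0,0]*c[:,0]/c[:,2],K[1,2]+K[1,1]*c[:,1]/c[:,2]]
def stand2w(pose,X):
    x,y,a=pose;X=np.atleast_2d(X).astype(float);c,s=np.cos(a),np.sin(a)
    return np.c_[x+c*X[:,0]-s*X[:,1],y+s*X[:,0]+c*X[:,1],X[:,2]]
def pinpos(th,z=.05):
    # pin in stand frame at clamp angle th (clockwise opening)
    v=np.array([-.006,-.145]);c,s=np.cos(-th),np.sin(-th)
    return np.array([c*v[0]-s*v[1],.04+s*v[0]+c*v[1],z])
E
python3 - <<'E'
from h import *
p=read_camera("top");T=cam_pose(p);k=512/796
for n,u,v,z in [("c1",357,244,.01),("c2",413,241,.01),("c3",417,305,.01),("c4",358,308,.01),("head",385,268,.172),("pin",411,333,.072),("spray",233,188,.17),("flange",588,256,.02),("BIGhead",550,395,.2)]:
    print(n,ray(p,T,u*k,v*k,z).round(4))
s=status.read_state();p=read_camera("wrist");print(p["mount"].round(4).tolist(),p["intrinsics"].tolist());print({k:None for k in p})
E
```

```text
c1 [0.6425 0.1006 0.01  ]
c2 [ 0.6496 -0.015   0.01  ]
c3 [ 0.5167 -0.0242  0.01  ]
c4 [0.5095 0.096  0.01  ]
head [0.5647 0.0348 0.172 ]
pin [ 0.4545 -0.0129  0.072 ]
spray [0.7139 0.3198 0.17  ]
flange [ 0.6188 -0.3717  0.02  ]
BIGhead [ 0.3389 -0.2553  0.2   ]
[[-0.0003, 0.9627, 0.2705, 0.0691], [1.0, 0.0006, -0.001, 0.0002], [-0.0012, 0.2705, -0.9627, -0.1422], [0.0, 0.0, 0.0, 1.0]] [[343.78978501321956, 0.0, 255.635939110774], [0.0, 343.78978501321956, 187.43910817752695], [0.0, 0.0, 1.0]]
{'color': None, 'intrinsics': None, 'mount': None, 'shot': None}
```

Request:
drive_tool(
  rows=[
    [0,0,0,0,0,-0.04,0],
    [0,0,0,0,0,-0.04,0],
    [0,0,0,0,0,-0.04,0],
    [0,0,0,0.025,-0.029,0,0],
    [0,0,0,0.025,-0.029,0,0],
    [0,0,0,0.025,-0.029,0,0],
    [0,0,0,0.025,-0.029,0,0],
    [0,0,0,0.025,-0.029,0,0],
  ],
  force=30,
)

```text
time: 1.67
tool_pos: [0.3092, -0.4468, 0.3514]
tcp_rot: [3.087, 0.58, 0.001]
wrist_force: [0.9, 1.5, -0.0]
width: 0.002
grip_force: 0.0
```

Request:
drive_tool(
  rows=[
    [0,0,0,0.025,-0.029,0,0],
    [0,0,0,0.025,-0.029,0,0],
    [0,0,0,0.025,-0.029,0,0],
    [0,0,0,0.025,-0.029,0,0],
    [0,0,0,0.025,-0.029,0,0],
    [0,0,0,0.025,-0.029,0,0],
    [0,0,0,0.025,-0.029,0,0],
    [0,0,0,0.025,-0.029,0,0],
  ],
)

```text
time: 2.33
tool_pos: [0.4112, -0.1578, 0.3517]
tcp_rot: [3.087, 0.58, 0.002]
wrist_force: [1.2, -0.3, 0.2]
width: -0.002
grip_force: 0.0
```

Request:
drive_tool(
  rows=[
    [0,0,0,0.025,-0.029,0,0],
    [0,0,0,0.025,-0.029,0,0],
    [0,0,0,0.025,-0.029,0,0],
    [0,0,0,0.025,-0.029,0,0],
    [0,0,0,0.025,-0.029,0,0],
    [0,0,0,0.025,-0.029,0,0],
    [0,0,-7,0,0,0,0],
    [0,0,-7,0,0,0,0],
  ],
)

```text
time: 3.0
tool_pos: [0.4879, 0.0595, 0.3511]
tcp_rot: [-2.989, -0.968, 0.0]
wrist_force: [-0.0, -0.6, -1.0]
width: -0.001
grip_force: 0.0
```

Request:
drive_tool(
  rows=[
    [0,0,-7,0,0,0,0],
    [0,0,-7,0,0,0,0],
    [0,0,-7,0,0,0,0],
    [0,0,-7,0,0,0,0],
    [0,0,-7,0,0,0,0],
    [0,0,-7,0,0,0,0],
    [0,0,-7,0,0,0,0],
    [0,0,-7,0,0,0,0],
  ],
)

```text
time: 3.67
tool_pos: [0.4875, 0.0571, 0.3514]
tcp_rot: [2.189, 2.253, 0.0]
wrist_force: [-0.7, -0.7, -0.3]
width: -0.004
grip_force: 0.0
```

Request:
drive_tool(
  rows=[
    [0,0,-7,0,0,0.01,0],
    [0,0,-7,0,0,0.01,0],
    [0,0,-7,0,0,0.01,0],
    [0,0,-7,0,0,0.01,0],
    [0,0,-7,0,0,0.01,0],
    [0,0,0,0,0,0,0],
    [0,0,0,0,0,0,0],
  ],
)

```text
time: 4.25
tool_pos: [0.4872, 0.057, 0.3009]
tcp_rot: [-1.423, -2.8, 0.001]
wrist_force: [-0.3, 0.2, -0.3]
width: 0.0
grip_force: 0.0
```

Run:
```python
from h import *
s=status.read_state();p=read_camera("wrist");T=cam_pose(p,s);np.savez("w1.npz",T=T,K=p["intrinsics"],im=p["color"])
print(s["tool_pos"],R.from_rotvec(s["tcp_rot"]).as_matrix().round(3).tolist(),s["q"].round(2),s["time"])
print("pred pin",proj(p,T,[[.4545,-.0129,.072]]))
for n in ["stand","clamp_pin","head","button","clamp_hinge"]:
    for r in masks_of(p,n)[:2]:
        ys,xs=np.nonzero(r["mask"]);print(n,round(r["score"],2),r["bbox"],xs.mean().round(1),ys.mean().round(1))
cv2.imwrite("pics/w1.png",cv2.resize(p["color"][:,:,::-1],(800,600),interpolation=cv2.INTER_CUBIC))
```

```text
[0.48715326 0.0570007  0.30088014] [[-0.589, 0.808, -0.001], [0.808, 0.589, -0.0], [0.001, -0.001, -1.0]] [ 0.07 -0.13  1.89 -0.    1.38 -0.56] 4.25
pred pin [[195.36224792 188.25996266]]
stand 0.8 [190.5, 136.8, 373.5, 273.7] 303.8 203.8
clamp_pin 0.84 [0.0, 230.9, 29.6, 348.2] 13.7 278.2
clamp_pin 0.74 [190.0, 148.3, 315.7, 198.6] 261.2 168.7
head 0.6 [289.9, 210.0, 369.1, 274.5] 325.9 243.3
button 0.65 [322.4, 207.7, 345.3, 230.8] 333.3 217.9
button 0.2 [506.0, 67.7, 509.9, 91.0] 509.3 78.3
clamp_hinge 0.93 [0.2, 232.5, 28.5, 349.5] 14.0 278.1
clamp_hinge 0.66 [188.7, 146.2, 315.2, 197.4] 259.7 169.2
```

View pics/w1.png

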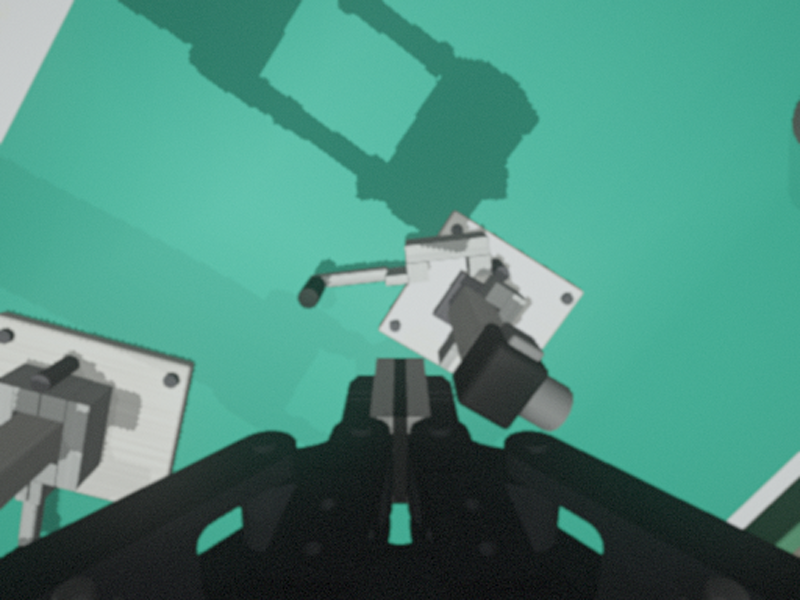

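The wrist view shows the small stand: plate corners at about (455,211), (583,293) and (379,331), pin top at (309,296), and the head block top with corners (455,375), (497,325), (548,375), (503,428). The button faces up-right, and the big stand is at lower left. The pin matches the prediction.

```bash
cat > fit.py <<'E'
from h import *
from scipy.optimize import least_squares
d=np.load("w1.npz");p={"intrinsics":d["K"]};T=d["T"];k=.64
O=np.array([[455,211],[583,293],[379,331],[309,297],[455,375],[497,325],[548,375],[503,428]])*k
def X(q):
    S=np.array([[-.053,.06,.01],[.077,.06,.01],[-.053,-.06,.01],pinpos(q[3],.072),[-.018,-.022,.172],[-.018,.022,.172],[.018,.022,.172],[.018,-.022,.172]])
    return stand2w(q[:3],S)
f=lambda q:(proj(p,T,X(q))-O).ravel()
r=least_squares(f,[.567,.038,.05,.9],loss="soft_l1")
print(r.x,f(r.x).reshape(-1,2).round(1).tolist())
q=r.x
for th in np.linspace(q[3],0,6): print(round(th,2),stand2w(q[:3],pinpos(th)).round(4)[0], "radius ang",np.degrees(q[2]-th-np.pi/2-.0414).round(1))
E
python3 fit.py
```

```text
[0.56815448 0.04122859 0.04777858 0.86137802] [[0.3, -3.3], [-0.0, -0.7], [-2.7, -4.3], [-1.3, 0.1], [-2.4, 14.9], [0.8, 7.0], [2.2, -3.1], [0.4, 1.5]]
0.86 [ 0.4567 -0.0141  0.05  ] radius ang -139.0
0.69 [ 0.4747 -0.0314  0.05  ] radius ang -129.1
0.52 [ 0.4953 -0.0454  0.05  ] radius ang -119.2
0.34 [ 0.5181 -0.0557  0.05  ] radius ang -109.4
0.17 [ 0.5423 -0.0619  0.05  ] radius ang -99.5
0.0 [ 0.5672 -0.0639  0.05  ] radius ang -89.6
```

```bash
sed -i 's/f=lambda q:(proj(p,T,X(q))-O).ravel()/f=lambda q:((proj(p,T,X(q))-O)*np.array([1,1,1,1,0,0,1,1])[:,None]).ravel()/' fit.py
cat >> fit.py <<'E'
im=cv2.resize(d["im"][:,:,::-1],(800,600),interpolation=cv2.INTER_CUBIC)
for u,v in proj(p,T,X(q))/k: cv2.circle(im,(int(u),int(v)),4,(0,0,255),1)
cv2.imwrite("pics/w1b.png",cv2.resize(im[190:450,280:600],(800,650))[:600])
E
python3 fit.py
```

```text
[0.5702632  0.03882265 0.06631981 0.89921003] [[-0.7, -0.6], [-0.0, 0.3], [-2.2, -1.0], [-1.8, 0.1], [-0.0, 0.0], [0.0, 0.0], [2.1, -0.2], [1.1, 4.6]]
0.9 [ 0.4563 -0.0144  0.05  ] radius ang -140.1
0.72 [ 0.4747 -0.0328  0.05  ] radius ang -129.8
0.54 [ 0.4962 -0.0476  0.05  ] radius ang -119.5
0.36 [ 0.5199 -0.0583  0.05  ] radius ang -109.2
0.18 [ 0.5452 -0.0647  0.05  ] radius ang -98.9
0.0 [ 0.5712 -0.0663  0.05  ] radius ang -88.6
```

View pics/w1b.png

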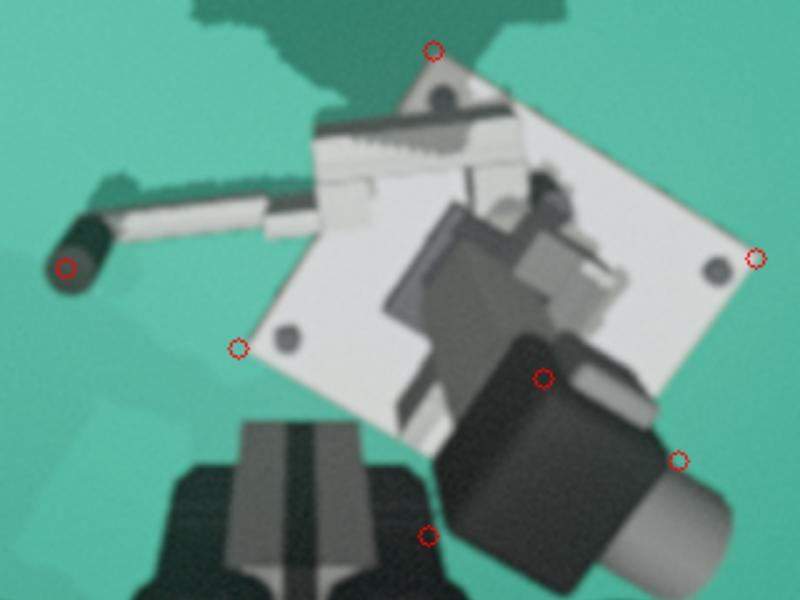

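```bash
sed -i 's/^O=.*/O=np.array([[455,210],[583,293],[379,328],[308,297],[460,398],[492,324],[548,370],[505,428],[454,377]])*k/; s/\[-.018,.022,.172\]/[-.018,.022,.132]/; s/\[.018,-.022,.172\]\])/[.018,-.022,.172],[-.018,-.022,.132]])/; s/,0,0,1,1\]/,1,1,1,1,1]/' fit.py; python3 fit.py
```

```text
[0.57096454 0.0408476  0.06959349 0.89475948] [[0.5, -0.9], [1.4, -0.8], [-0.8, 0.2], [0.4, -0.0], [-3.1, 2.9], [-2.0, -4.9], [4.3, 1.6], [2.0, 3.4], [-3.2, -2.7]]
0.89 [ 0.4576 -0.0132  0.05  ] radius ang -139.7
0.72 [ 0.4761 -0.0314  0.05  ] radius ang -129.4
0.54 [ 0.4975 -0.046   0.05  ] radius ang -119.1
0.36 [ 0.5212 -0.0566  0.05  ] radius ang -108.9
0.18 [ 0.5464 -0.0627  0.05  ] radius ang -98.6
0.0 [ 0.5723 -0.0643  0.05  ] radius ang -88.4
```

Request:
drive_tool(
  rows=[
    [0,0,-2,-0.004,-0.034,0,0],
    [0,0,-2,-0.004,-0.034,0,0],
    [0,0,0,0,0,0.038,0],
    [0,0,0,0,0,0.038,0],
    [0,0,0,0,0,0.038,0],
    [0,0,0,0,0,0.038,0],
    [0,0,0,0,0,0.038,0],
    [0,0,0,0,0,0.038,0],
  ],
)

```text
time: 5.22
tool_pos: [0.4388, 0.0094, 0.0725]
tcp_rot: [1.321, 2.848, 0.001]
wrist_force: [1.8, 0.7, -0.0]
width: -0.002
grip_force: 0.0
```

Request:
drive_tool(
  rows=[
    [0,0,0,0,0,0.035,0],
    [0,0,0,0,0,0,0],
    [0,0,0,-0.006,0,0,0],
    [0,0,0,-0.006,0,0,0],
    [0,0,0,0,0,0,0],
  ],
)

```text
time: 5.63
tool_pos: [0.4498, -0.0005, 0.0413]
tcp_rot: [1.319, 2.845, 0.003]
wrist_force: [-0.7, -0.0, 0.5]
width: 0.001
grip_force: 0.0
```

Run:
```python
from h import *
s=status.read_state();p=read_camera("wrist");T=cam_pose(p,s)
print(s["tool_pos"],R.from_rotvec(s["tcp_rot"]).as_matrix()[:2,0],s["wrist_force"])
cv2.imwrite("pics/w2.png",p["color"][:,:,::-1])
```

```text
[ 0.44983886 -0.00052076  0.04132584] [-0.64632013  0.76305481] [-0.65201404 -0.0423173   0.48128067]
```

View pics/w2.png

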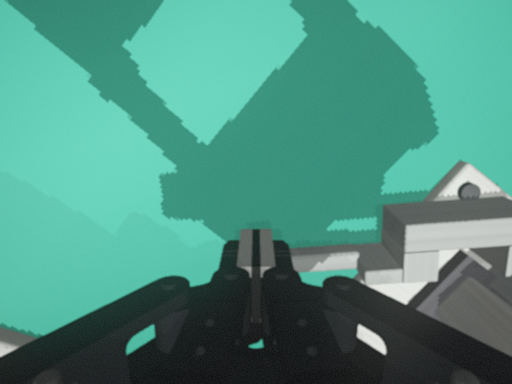

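The view shows the fingertips at (257,235), right at the end of the handle bar and hiding the pin, so contact is as planned. Next I push along the arc.

Request:
drive_tool(
  rows=[
    [0,0,-6,-0.0152,-0.0012,0,0],
    [0,0,-6,-0.0152,-0.0012,0,0],
    [0,0,-6,-0.0152,-0.0012,0,0],
    [0,0,-6,-0.0152,-0.0012,0,0],
  ],
)

```text
time: 6.02
tool_pos: [0.4907, -0.0433, 0.0407]
tcp_rot: [0.691, 3.061, 0.001]
wrist_force: [-0.9, 0.7, 0.3]
width: -0.0
grip_force: 0.7
```

Request:
drive_tool(
  rows=[
    [0,0,-6,-0.0152,-0.0012,0,0],
    [0,0,-6,-0.0152,-0.0012,0,0],
    [0,0,-5,-0.0127,-0.001,0,0],
  ],
)

```text
time: 6.27
tool_pos: [0.5302, -0.0614, 0.0407]
tcp_rot: [0.231, 3.13, -0.0]
wrist_force: [-0.7, 1.9, -0.3]
width: 0.0
grip_force: 0.7
```

Run:
```python
from h import *
s=status.read_state();print(s["tool_pos"],R.from_rotvec(s["tcp_rot"]).as_matrix()[:2,0],s["wrist_force"])
p=read_camera("top");cv2.imwrite("pics/t2.png",cv2.resize(p["color"][130:240,200:310,::-1],(600,600),interpolation=cv2.INTER_CUBIC))
```

```text
[ 0.53021753 -0.06142067  0.04070973] [-0.98912094  0.14706385] [-0.68248275  1.85869208 -0.32794843]
```

View pics/t2.png

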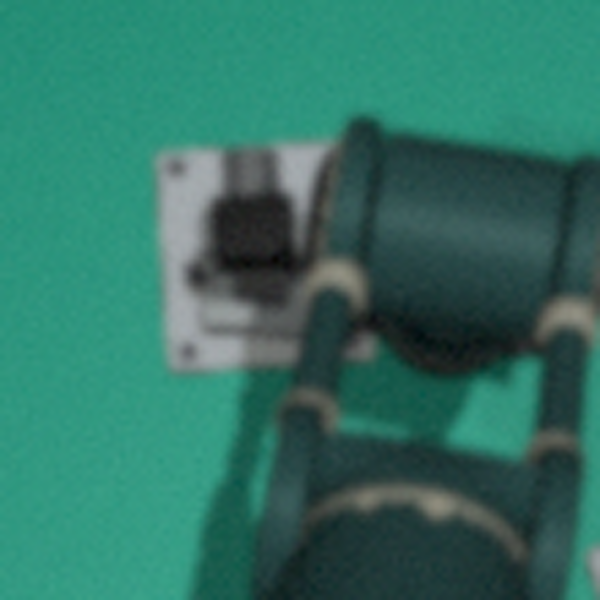

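The top view shows the clamp half turned nearly alongside the mast, with the wrist at its right. I keep pushing in small steps and watch the force.

Request:
drive_tool(
  rows=[
    [0,0,-4,-0.01,0,0,0],
    [0,0,-3,-0.006,0,0,0],
    [0,0,0,0,0,0,0],
  ],
)

```text
time: 6.57
tool_pos: [0.5462, -0.0631, 0.0405]
tcp_rot: [0.048, 3.137, -0.001]
wrist_force: [-0.2, 0.5, 0.7]
width: -0.001
grip_force: 0.0
```

Request:
drive_tool(
  rows=[
    [0,0,0,-0.003,0,0,0],
    [0,0,0,0,0,0,0],
  ],
)

```text
time: 6.73
tool_pos: [0.5476, -0.0627, 0.0394]
tcp_rot: [0.05, 3.139, -0.0]
wrist_force: [0.3, 0.1, -0.1]
width: 0.001
grip_force: 0.0
```

Request:
drive_tool(
  rows=[
    [0,0,0,-0.003,0,0,0],
    [0,0,0,0,0,0,0],
  ],
)

```text
time: 6.9
tool_pos: [0.5501, -0.0627, 0.0387]
tcp_rot: [0.048, 3.141, -0.0]
wrist_force: [-0.7, 0.2, -0.4]
width: -0.003
grip_force: 0.0
```

Request:
drive_tool(
  rows=[
    [0,0,0,-0.002,0,0,0],
    [0,0,0,0,0,0,0],
  ],
)

```text
time: 7.07
tool_pos: [0.5519, -0.0627, 0.0383]
tcp_rot: [-0.047, -3.141, -0.0]
wrist_force: [-0.7, 0.3, -0.0]
width: -0.002
grip_force: 0.2
```

Request:
drive_tool(
  rows=[
    [0,0,0,-0.002,0,0,0],
    [0,0,0,0,0,0,0],
  ],
)

```text
time: 7.23
tool_pos: [0.5532, -0.0627, 0.038]
tcp_rot: [-0.047, -3.14, -0.0]
wrist_force: [-1.6, 0.5, 2.3]
width: -0.001
grip_force: 1.5
```

Request:
drive_tool(
  rows=[
    [0,0,0,-0.002,0,0,0],
    [0,0,0,0,0,0,0],
  ],
)

```text
time: 7.4
tool_pos: [0.5533, -0.0628, 0.0378]
tcp_rot: [-0.046, -3.135, -0.0]
wrist_force: [-8.6, -0.6, 7.2]
width: 0.001
grip_force: 4.2
```

Request:
drive_tool(
  rows=[
    [0,0,0,-0.002,0,0,0],
    [0,0,0,0,0,0,0],
  ],
)

```text
time: 7.57
tool_pos: [0.5533, -0.0628, 0.0375]
tcp_rot: [-0.046, -3.131, -0.001]
wrist_force: [-13.3, -0.5, 9.9]
width: 0.003
grip_force: 6.8
```

The stop is reached: 13 N at the predicted pin position. I'll back off and rise.

Request:
drive_tool(
  rows=[
    [0,0,0,0.02,0,0,0],
    [0,0,0,0.03,0,0,0],
    [0,0,0,0,0,-0.038,0],
    [0,0,0,0,0,-0.038,0],
    [0,0,0,0,0,-0.038,0.5],
    [0,0,0,0,0,-0.038,1],
    [0,0,0,0,0,-0.038,1],
    [0,0,0,0,0,-0.038,1],
  ],
)

```text
time: 8.23
tool_pos: [0.5081, -0.0615, 0.2685]
tcp_rot: [0.047, 3.139, -0.0]
wrist_force: [1.8, 0.5, 0.2]
width: 0.563
grip_force: 0.0
```

Request:
drive_tool(
  rows=[
    [0,0,0,0,0,-0.015,1],
    [0,0,0,0,0,0,1],
  ],
)

```text
time: 8.4
tool_pos: [0.5115, -0.0621, 0.2878]
tcp_rot: [0.046, 3.129, -0.003]
wrist_force: [0.0, -0.3, -0.6]
width: 0.844
grip_force: 0.0
```

Run:
```python
from h import *
s=status.read_state();p=read_camera("wrist");T=cam_pose(p,s);np.savez("w3.npz",T=T,K=p["intrinsics"],im=p["color"])
print(s["tool_pos"],R.from_rotvec(s["tcp_rot"]).as_matrix().round(3).tolist(),s["time"])
q=(.571,.041,.07)
S=np.array([[-.053,.06,.01],[.077,.06,.01],[-.053,-.06,.01],[.077,-.06,.01],pinpos(0,.072),[-.018,-.022,.172],[-.018,.022,.172],[.018,.022,.172],[.018,-.022,.172]])
im=cv2.resize(p["color"][:,:,::-1],(800,600),interpolation=cv2.INTER_CUBIC)
for u,v in proj(p,T,stand2w(q,S))/.64: cv2.circle(im,(int(u),int(v)),4,(0,0,255),1)
cv2.imwrite("pics/w3.png",im)
for n in ["head","button","clamp_pin"]:
    for r in masks_of(p,n)[:2]: print(n,r["score"],(np.array(r["bbox"])/.64).round(0))
```

```text
[ 0.51150499 -0.0620584   0.28782554] [[-0.999, 0.03, 0.012], [0.03, 1.0, -0.002], [-0.012, -0.002, -1.0]] 8.4
head 0.8 [538. 328. 646. 415.]
head 0.39 [ 1.  0. 14. 32.]
button 0.68 [636. 354. 647. 396.]
clamp_pin 0.82 [386. 259. 580. 341.]
clamp_pin 0.69 [ 0.  0. 40. 44.]
```

View pics/w3.png

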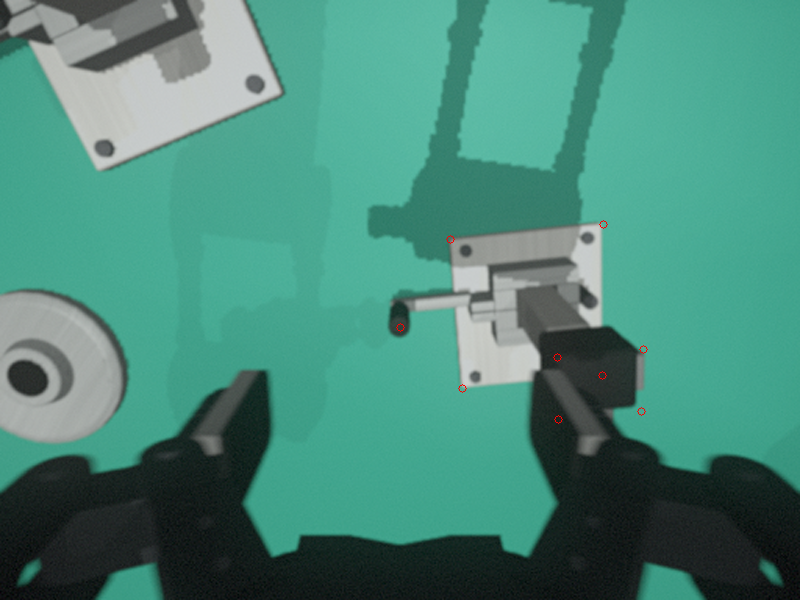

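The picture shows the clamp shut: the handle runs straight to -y, with the pin at (400,322) on the predicted spot. The predicted plate corners match. The head's top appears about 6 px left of the prediction, so I'll refine from above it.

Request:
drive_tool(
  rows=[
    [0,0,0,-0.0187,0.035,0,1],
    [0,0,0,-0.0187,0.035,0,1],
    [0,0,0,-0.0187,0.035,0,1],
    [0,0,-5.7,0,0,0,1],
    [0,0,0,0,0,0,1],
    [0,0,0,0,0,0,1],
    [0,0,0,0,0,0,1],
  ],
)

```text
time: 9.18
tool_pos: [0.5661, 0.0412, 0.2797]
tcp_rot: [0.106, -3.137, 0.001]
wrist_force: [-0.5, -0.2, -0.1]
width: 0.995
grip_force: 0.0
```

Run:
```python
from h import *
s=status.read_state();p=read_camera("wrist");T=cam_pose(p,s);np.savez("w4.npz",T=T,K=p["intrinsics"],im=p["color"])
print(s["tool_pos"],R.from_rotvec(s["tcp_rot"]).as_matrix().round(4).tolist(),s["time"])
q=(.571,.041,.07)
S=np.array([pinpos(0,.072),[-.018,-.022,.172],[-.018,.022,.172],[.018,.022,.172],[.018,-.022,.172],[-.018,-.022,.132],[-.018,.022,.132]])
U=proj(p,T,stand2w(q,S)); print((U/.64).round(0).tolist())
im=p["color"][:,:,::-1].copy()
c=U[1:5].mean(0).astype(int); x0,y0=c[0]-80,c[1]-70; print(x0,y0)
cr=cv2.resize(im[y0:y0+120,x0:x0+160],(800,600),interpolation=cv2.INTER_CUBIC)
for u,v in U: cv2.circle(cr,(int((u-x0+.5)*5),int((v-y0+.5)*5)),4,(0,0,255),1)
cr=np.clip(cr.astype(float)**.7*4,0,255).astype(np.uint8)
cv2.imwrite("pics/w4.png",cr)
for n in ["head","button"]:
    for r in masks_of(p,n)[:1]: print(n,r["score"],r["bbox"])
```

```text
[0.56605157 0.04118357 0.27966592] [[-0.9977, -0.0673, -0.0028], [-0.0673, 0.9977, -0.0004], [0.0029, -0.0002, -1.0]] 9.1833
[[241.0, 248.0], [353.0, 262.0], [445.0, 262.0], [444.0, 333.0], [355.0, 334.0], [359.0, 247.0], [439.0, 247.0]]
175 120
head 0.76 [225.2, 161.3, 292.0, 241.6]
button 0.54 [284.1, 168.8, 291.1, 202.9]
```

View pics/w4.png

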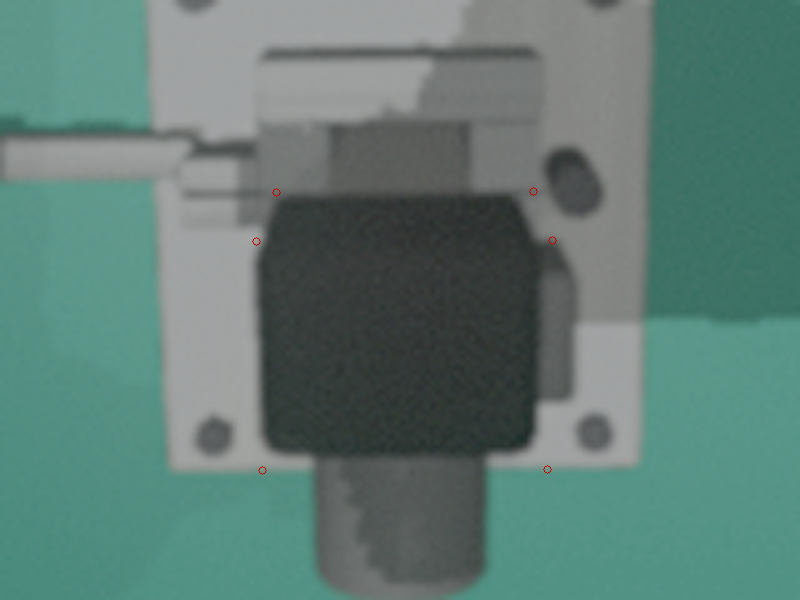

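The crop shows the head squared to the image: block 262–537 wide, button at 540–575 on the right. The centre is within 1 mm of the fit in y, and about 4 mm beyond the TCP in x. I'll descend and grip.

Request:
drive_tool(
  rows=[
    [0,0,0,-0.004,-0.0005,0,1],
    [0,0,0,0,0,0.03,1],
    [0,0,0,0,0,0.03,1],
    [0,0,0,0,0,0.03,1],
    [0,0,0,0,0,0.03,1],
    [0,0,0,0,0,0.02,1],
    [0,0,0,0,0,0.013,1],
    [0,0,0,0,0,0,1],
  ],
)

```text
time: 10.0
tool_pos: [0.5687, 0.041, 0.1249]
tcp_rot: [0.108, -3.134, -0.0]
wrist_force: [-0.4, 0.3, -0.2]
width: 0.996
grip_force: 0.0
```

Request:
drive_tool(
  rows=[
    [0,0,0,0,0,0,0.65],
    [0,0,0,0,0,0,0.55],
    [0,0,0,0,0,0,0.4],
    [0,0,0,0,0,0,0.4],
    [0,0,0,0,0,0,0.4],
    [0,0,0,0,0,0,0.4],
    [0,0,0,0,0,0,0.4],
    [0,0,0,0,0,0,0.4],
  ],
  force=40,
)

```text
time: 10.67
tool_pos: [0.573, 0.0412, 0.1311]
tcp_rot: [-0.11, 3.135, -0.001]
wrist_force: [-0.0, -1.8, 7.2]
width: 0.516
grip_force: 41.9
```

Request:
drive_tool(
  rows=[
    [0,0,0,0,0,-0.004,0.4],
    [0,0,0,0,0,-0.006,0.4],
    [0,0,0,0,0,-0.008,0.4],
    [0,0,0,0,0,-0.008,0.4],
    [0,0,0,0,0,0,0.4],
  ],
)

```text
time: 11.08
tool_pos: [0.5727, 0.0413, 0.1566]
tcp_rot: [-0.11, 3.136, -0.001]
wrist_force: [3.8, -3.6, -2.0]
width: 0.513
grip_force: 41.5
```

Request:
drive_tool(
  rows=[
    [0,0,0,0,0,-0.008,0.4],
    [0,0,0,0,0,-0.008,0.4],
    [0,0,0,0,0,-0.008,0.4],
    [0,0,0,0,0,-0.006,0.4],
    [0,0,0,0,0,-0.004,0.4],
    [0,0,0,0,0,0,0.4],
  ],
)

```text
time: 11.58
tool_pos: [0.5723, 0.0413, 0.1895]
tcp_rot: [-0.11, 3.136, -0.001]
wrist_force: [4.7, -2.6, -1.2]
width: 0.517
grip_force: 41.5
```

Request:
drive_tool(
  rows=[
    [0,0,0,0,0,-0.006,0.4],
    [0,0,0,0,0,-0.008,0.4],
    [0,0,0,0,0,-0.008,0.4],
    [0,0,0,0,0,-0.008,0.4],
    [0,0,0,0,0,-0.008,0.4],
    [0,0,0,0,0,-0.006,0.4],
    [0,0,0,0,0,0,0.4],
  ],
)

```text
time: 12.17
tool_pos: [0.5723, 0.0413, 0.2332]
tcp_rot: [-0.11, 3.137, -0.001]
wrist_force: [4.8, -2.8, -1.5]
width: 0.514
grip_force: 42.2
```

Request:
drive_tool(
  rows=[
    [0,0,0,0,0,-0.006,0.4],
    [0,0,0,0,0,-0.005,0.4],
    [0,0,0,0,0,-0.003,0.4],
    [0,0,0,0,0,0,0.4],
  ],
)

```text
time: 12.5
tool_pos: [0.5722, 0.0413, 0.2464]
tcp_rot: [-0.11, 3.137, -0.001]
wrist_force: [6.1, -1.8, -2.4]
width: 0.514
grip_force: 42.3
```

Request:
drive_tool(
  rows=[
    [0,0,0,0,0,-0.003,0.4],
    [0,0,0,0,0,0,0.4],
  ],
)

```text
time: 12.67
tool_pos: [0.5722, 0.0413, 0.2491]
tcp_rot: [-0.11, 3.137, -0.001]
wrist_force: [5.8, -2.3, -1.0]
width: 0.52
grip_force: 42.3
```

Run:
```python
from h import *
s=status.read_state();print(s["tool_pos"],s["wrist_force"])
p=read_camera("scene");cv2.imwrite("pics/s5.png",cv2.resize(p["color"][120:260,190:370,::-1],(770,600),interpolation=cv2.INTER_CUBIC))
```

```text
[0.57216631 0.04134018 0.24912325] [ 5.78020282 -2.2874475  -1.03605651]
```

View pics/s5.png

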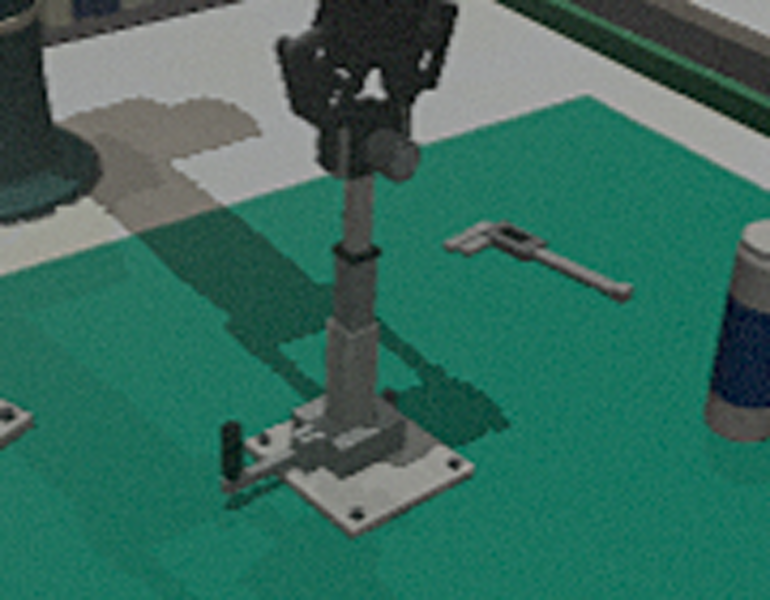

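The scene view shows the head held aloft with both sections drawn out and the clamp shut. I'll edge up until the rigid stop shows in the force.

Request:
drive_tool(
  rows=[
    [0,0,0,0,0,-0.002,0.4],
    [0,0,0,0,0,0,0.4],
  ],
)

```text
time: 12.88
tool_pos: [0.5721, 0.0414, 0.2509]
tcp_rot: [-0.11, 3.137, -0.001]
wrist_force: [6.1, -2.8, -2.0]
width: 0.512
grip_force: 42.2
```

Request:
drive_tool(
  rows=[
    [0,0,0,0,0,-0.0015,0.4],
    [0,0,0,0,0,0,0.4],
  ],
)

```text
time: 13.05
tool_pos: [0.572, 0.0414, 0.2516]
tcp_rot: [-0.11, 3.138, -0.001]
wrist_force: [8.1, -2.5, -7.7]
width: 0.518
grip_force: 42.1
```

Request:
drive_tool(
  rows=[
    [0,0,0,0,0,-0.0015,0.4],
    [0,0,0,0,0,0,0.4],
  ],
)

```text
time: 13.22
tool_pos: [0.572, 0.0414, 0.2528]
tcp_rot: [-0.11, 3.138, -0.001]
wrist_force: [6.7, -2.2, -7.8]
width: 0.511
grip_force: 42.1
```

Request:
drive_tool(
  rows=[
    [0,0,0,0,0,-0.0015,0.4],
    [0,0,0,0,0,0,0.4],
  ],
)

```text
time: 13.38
tool_pos: [0.5718, 0.0413, 0.2534]
tcp_rot: [-0.11, 3.139, -0.001]
wrist_force: [8.3, -1.6, -10.8]
width: 0.514
grip_force: 44.2
```

Request:
drive_tool(
  rows=[
    [0,0,0,0,0,-0.001,0.4],
    [0,0,0,0,0,0,0.4],
    [0,0,0,0,0,0,0.4],
    [0,0,0,0,0,0,0.4],
  ],
)

```text
time: 13.72
tool_pos: [0.5716, 0.0413, 0.2535]
tcp_rot: [0.11, -3.14, 0.001]
wrist_force: [10.2, -2.4, -13.2]
width: 0.516
grip_force: 44.0
```

```bash
python3 -c "
from h import *
s=status.read_state();print(s['time'],s['joint_vel'].round(3),s['wrist_force'].round(1));print(workorder.finish_job())"
```

```text
13.7167 [-0.     0.001 -0.001  0.001  0.001  0.001] [ 10.2  -2.4 -13.2]
the job is handed in; nothing more can be done
None
```

The job is handed in (verdict not shown): the clamp was pushed shut to its stop and let go, and the camera head is held at the second stop with the grip at 44 N, its width matching a fully squeezed button, at 13.7 s.

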